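# Close the ganache tub and log two tubs with the contact wand

### The arm

A 7-joint arm with a two-finger parallel gripper is mounted at the origin on the work surface. World frame = base frame: x ahead of the robot, y to its left, z up, the work surface at z = 0. Lengths are in m, angles in rad, forces in N, time in s.
With the tool pointing down it reaches from about 0.425 to 0.925 m from the base axis. Payload 6.8 kg.
Tool frame: the origin (TCP) lies midway between the tips of the shut fingers; the grasp point (between the pads) lies 19 mm behind it; z points along the fingers, y is the line along which they close (so a half turn about z gives the same grasp; the last joint's range is limited). The gripper opens to 88 mm and grips with 3 to 60 N. Pads are 20 mm wide; open, the fingers measure 115 mm over their backs; the gripper's body (75 mm by 178 mm) begins 61 mm behind the grasp point.
Start: joints at [-1.311, 0.477, 0.022, 1.555, -0.011, 1.109, -0.083], TCP at [0.243, 0.63, 0.223] pointing down, gripper open.
Joint ranges: [-2.96, 2.96], [-0.34, 2.1], [-1.41, 1.46], [0.24, 2.44], [-1.37, 4.51], [0.17, 1.92], [-2.96, 2.96]. Speed limits (rad/s): [2.39, 2.39, 3.14, 3.14, 3.14, 3.14, 3.14].

### API

Orientations are given as a unit quaternion [x, y, z, w].
In Python, from rig import monitor, imaging, order gives the robot as it stands.
- The arm moves only by the tool send_rows, never from a script. Its argument "steps" is a list of rows, each an object with "linear": the shift along the tool's x, y, z in mm, a list of three; "roll": the turn about the tool's z in degrees; "jaw": the opening, from -1 (shut) to 1 (fully open). In form: [{"linear": [x, y, z], "roll": roll, "jaw": jaw}, ...]. A call has 1 to 20 rows; each row shifts and turns the commanded pose from where the row before left it, along the tool's axes as they then stand; what a row does not reach is not made up. A row lasts 1/8 s, in which the tool goes at most 62.5 mm and 10.7 degrees, less where a joint would pass 70% of its speed; a pose out of reach is approached as far as the arm can. A call with a gripper value outside its range is refused whole. The fingers move at their own pace and stop on an object; "squeeze" is the grip in N (left out, the last holds). Time passes only in rows, so rows that do not move let the fingers close. It gives the time, the measured TCP pose, the force, the opening and the grip force at its end, in the units of the state.
- monitor.get_obs(): the state, without advancing time (a new reading comes with each control period).
- imaging.grab_frame(name): name is "side" or "top"; returns a dict with "color" (480x640x3 uint8, red, green, blue), "fx", "fy", "cx", "cy" (pixels), "k1" (the pictures are not rectified: a ray, as slopes to the right and down, at radius r is drawn at 1 + k1 r^2 times it, then the intrinsics apply), "origin" and "attitude" of the camera in the world. Camera axes: x right, y down, z forward; pixel columns grow to the right and rows downward; lengths in m; the calibration is good to about 2 mm. A picture is of the moment at which its call begins. There is no depth.
- order.job_done(): hands the job in; it is judged then, once.
The state is a dict: "time": time; "joint_pos": joint angles; "joint_velocities": joint speeds; "joint_torque": joint torques, N m; "position": TCP position; "ee_rot": TCP orientation; "ft_force": force on the tool from outside, world axes, zero at the start; "wrist_torque": the same for the moment, N m; "gripper_width": finger opening in m; "grasp_force": force on a finger pad.
Only numpy, scipy, OpenCV 4.12 (cv2) and the standard library are available. Lean on these libraries where they do the work, as an engineer would, in place of code of your own. Each camera call takes 0.05 s, during which the arm holds its last target. There are 200 camera calls.

### The job

The round tub's lid is standing proud: first press it down until it is fully home. Then take the logging wand from its fork and, holding it upright, touch its tip gently onto the brass stud in front of the round tub, pushing the stud visibly down (about half its travel) for about half a second, and after that do the same at the square tub's stud. Hang the wand back in the fork by its collar; do not press the oblong tub's stud, and leave everything else on the counter where it stands.

Things in the scene. Friction and masses are not known exactly. Their poses are not given: they have to be found in the camera images.
- round_tub: Round white ceramic tub, 92 mm across, its rim 85 mm above the table, on a wooden plate 190 x 120 x 12 mm, fixed to the counter. Origin: underside centre of the plate, on the table; x points from the stud end to the tub end, z up. The tub's middle is at x = +35 mm, its stud at x = -65 mm.
- square_tub: Square white tub, 90 x 90 mm, with its square steel lid shut; knob top 100 mm above the table; on a wooden plate 190 x 120 x 12 mm, fixed to the counter. Origin: underside centre of the plate, on the table; x points from the stud end to the tub end, z up. The tub's middle is at x = +35 mm, its stud at x = -65 mm.
- oblong_tub: Oblong white tub, 48 mm along x by 108 mm along y, with its steel lid shut; knob top 90 mm above the table; on a wooden plate 190 x 120 x 12 mm, fixed to the counter. Origin: underside centre of the plate, on the table; x points from the stud end to the tub end, z up. The tub's middle is at x = +35 mm, its stud at x = -65 mm.
- round_lid_top (a point): Centre of the top of the round lid's steel knob (36 mm across, flat). The lid is a steel disc 100 mm across with a dark rubber plug below. The knob's top is 115 mm above the table when the lid is fully down, up to 127 mm when it stands proud.
- round_lid (a joint): How far the round tub's lid is pressed in, m: 0 = 12 mm proud, 0.012 = fully home. It slides straight down against about 6 N of rubber friction and stays where it is left.
- round_tub_stud_top (a point): Top centre of the sprung brass contact stud (24 mm across, flat top) at the front end of the round tub's plate, 42 mm above the table when free, in a 36 mm wide steel collar 30 mm high. It is 100 mm from the tub's middle. Axes as the tub's.
- round_tub_stud (a joint): Travel of the round tub's contact stud in m: 0 free, grows as pressed, 0.008 bottomed. Its spring needs about 3 N at 0.003 and 6 N at 0.008.
- square_tub_stud_top (a point): Top centre of the sprung brass contact stud (24 mm across, flat top) at the front end of the square tub's plate, 42 mm above the table when free, in a 36 mm wide steel collar 30 mm high. It is 100 mm from the tub's middle. Axes as the tub's.
- square_tub_stud (a joint): Travel of the square tub's contact stud in m: 0 free, grows as pressed, 0.008 bottomed. Its spring needs about 3 N at 0.003 and 6 N at 0.008.
- oblong_tub_stud_top (a point): Top centre of the sprung brass contact stud (24 mm across, flat top) at the front end of the oblong tub's plate, 42 mm above the table when free, in a 36 mm wide steel collar 30 mm high. It is 100 mm from the tub's middle. Axes as the tub's.
- oblong_tub_stud (a joint): Travel of the oblong tub's contact stud in m: 0 free, grows as pressed, 0.008 bottomed. Its spring needs about 3 N at 0.003 and 6 N at 0.008.
- wand: Loose logging wand, 160 mm long, about 130 g, hanging upright, tip down. Origin at the tip, z up along the wand. From the tip: 8 mm thin tip up to 18 mm, steel shaft 14 mm thick up to 90 mm, black disc collar 44 mm across from 90 to 96 mm, black square handle 24 x 24 mm (sides along x and y) from 96 to 160 mm.
- wand_tip (a point): Lowest point of the wand's tip (the wand's origin).
- wand_grip (a point): Middle of the wand's handle for grasping, 131 mm above the tip.
- wand_collar (a point): Centre of the underside of the wand's collar, 90 mm above the tip; it rests on the fork's prongs.
- fork: Fixed fork rest: wooden foot 110 x 100 x 12 mm, an upright at x = +34 to +50 mm and two level steel prongs along x from x = -45 to +45 mm, 22 mm apart, tops 112 mm above the table. Open at the -x end. Origin: underside centre of the foot, z up.
- fork_seat (a point): Point midway between the prongs, level with their tops, at x = -5 mm in the fork's frame (axes as the fork's): the wand's collar underside rests about here.
- jam_jar: Bystander: closed amber jar, 66 mm across, 100 mm tall. Origin: underside centre.
- honey_jar: Bystander: closed amber jar, 60 mm across, 85 mm tall. Origin: underside centre.
- gift_box: Bystander: flat cardboard gift box, 94 x 164 x 37 mm. Origin: underside centre.
- biscuit_tin: Bystander: round steel tin with brass lid, 94 mm across, 60 mm tall. Origin: underside centre.
- tasting_bowl: Bystander: small wooden bowl, 90 mm across, 35 mm tall. Origin: underside centre.
- spatula: Bystander: kitchen spatula lying flat.
- ramekin: Bystander: terracotta ramekin (solid), 72 mm across, 45 mm tall. Origin: underside centre.
There are look-alikes about, which are no part of the job. What is shaped like the round_tub but red is not meant.

How it is judged:
By the outcome, as a careful person would: the job done as asked, in the order asked, and still so for the second after the job is handed in, with the robot touching nothing.
It also fails if it takes over 72 s, if anything falls off the work surface, if the arm or the gripper's body presses on something with over 40 N, if the wrist force passes 120 N, or if a joint passes its speed limit or range.

## Working session

There is one attempt and no reset: what is moved stays moved. The work goes in short steps, Python scripts to look and compute and a tool call to move; the robot and the scene stay as the last step left them, time stands still between calls to the robot, and variables do not carry over. Pictures are saved under pics/ and viewed, at most 10 in all, crops included, and the job is handed in when it is done.

Besides the shell and the picture viewer there is one more tool, called after "Request:" as name(argument=value, ...) on one line, values as JSON. send_rows: Moves the arm, as the interface text tells. Its arguments: {"type":"object","properties":{"steps":{"type":"array"},"squeeze":{"type":"number"}},"required":["steps"]}

```bash
mkdir -p pics; cat > h.py <<'E'
import numpy as np, cv2
from scipy.spatial.transform import Rotation as R
from rig import monitor, imaging, order
def grab(n,save=None):
    f=imaging.grab_frame(n)
    if save: cv2.imwrite('pics/'+save,f['color'][:,:,::-1])
    return f
def att(f):
    a=np.array(f['attitude'],float)
    return a if a.shape==(3,3) else R.from_quat(a).as_matrix()
def ray(f,u,v):
    K=np.array([[f['fx'],0,f['cx']],[0,f['fy'],f['cy']],[0,0,1.]])
    p=np.array([(u-f['cx'])/f['fx'],(v-f['cy'])/f['fy']]);q=p.copy()
    for _ in range(20): q=p/(1+f['k1']*(q@q))
    return np.array(f['origin']),att(f)@np.array([q[0],q[1],1.])
def onz(f,u,v,z):
    o,d=ray(f,u,v); return o+d*(z-o[2])/d[2]
def pix(f,P):
    c=att(f).T@(np.array(P)-f['origin']); q=c[:2]/c[2]; q=q*(1+f['k1']*(q@q))
    return np.array([f['fx']*q[0]+f['cx'],f['fy']*q[1]+f['cy']])
E
python3 - <<'E'
from h import *
for n in('top','side'):
    f=grab(n,n+'0.png'); print(n,{k:v for k,v in f.items() if k!='color'})
print(monitor.get_obs())
E
```

```text
top {'fx': 477.30195816199006, 'fy': 477.30195816199006, 'cx': 331.212207403852, 'cy': 240.12255118698786, 'k1': 0.02402790594302805, 'origin': array([ 3.65349745e-01, -9.73172507e-04,  1.26250440e+00]), 'attitude': array([-0.69548432,  0.71499269, -0.04752808,  0.05317987])}
side {'fx': 579.8304661479099, 'fy': 579.8304661479099, 'cx': 324.48669129137477, 'cy': 247.89096453392793, 'k1': -0.13693725876569007, 'origin': array([ 0.24831678, -0.94982029,  0.73572316]), 'attitude': array([ 0.86288741, -0.13654743,  0.06249625, -0.48257056])}
{'time': 0.1, 'joint_pos': array([-1.31111313,  0.47770498,  0.02234777,  1.5562734 , -0.01150254,
        1.10930535, -0.08310902]), 'joint_velocities': array([ 0.00127463,  0.00014697,  0.00150869, -0.003787  ,  0.00042958,
        0.00015166, -0.00104414]), 'joint_torque': array([ 4.46411606e-03, -5.84089029e+01,  1.54002596e+00, -2.73310661e+01,
       -5.41735219e-02,  1.31770171e-02,  6.47102570e-05]), 'position': array([0.24252224, 0.62938337, 0.22182083]), 'ee_rot': array([ 1.82853862e-01,  9.83139794e-01, -7.76539423e-04, -8.73964402e-05]), 'ft_force': array([0.406159  , 0.21253948, 0.44680948]), 'wrist_torque': array([0.0040884 , 0.02926783, 0.00080596]), 'grasp_force': 0.0, 'gripper_width': 0.08774205752757878}
```

View pics/top0.png

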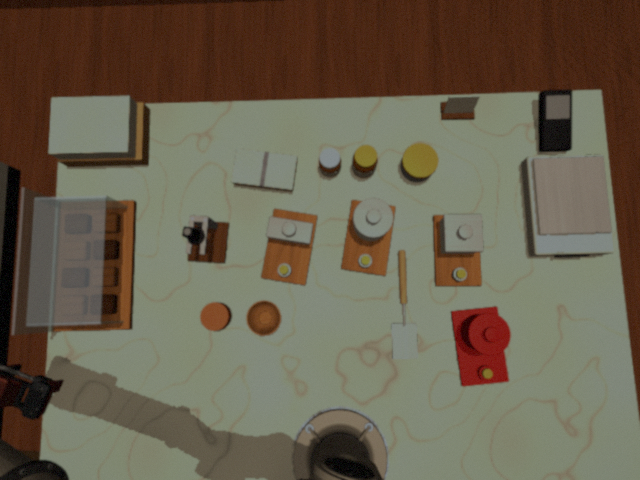

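View pics/side0.png

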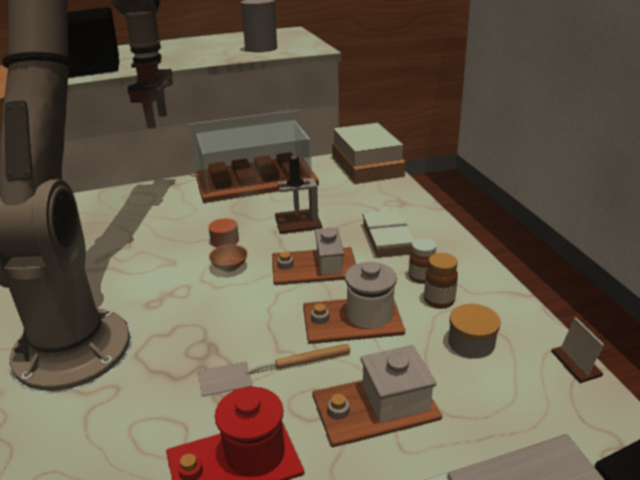

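The top view shows the round tub knob at about (373,217) with its stud at (365,261). The square tub stud is at (460,274), the oblong stud at (284,270), and the wand and fork are at about (195,235). In the side view the wand is at (295,185). Next I measure these more precisely.

```bash
cat > m.py <<'E'
from h import *
T=grab('top'); S=grab('side')
def crop(f,x0,y0,w,h,k): return cv2.resize(f['color'][y0:y0+h,x0:x0+w,::-1],None,fx=k,fy=k,interpolation=cv2.INTER_CUBIC)
a=crop(T,170,200,80,75,5);b=crop(S,260,140,80,100,5);c=np.zeros((500,800,3),np.uint8)
c[:375,:400]=a;c[:,400:]=b;cv2.imwrite('pics/wand.png',c)
cv2.imwrite('pics/tubs.png',crop(T,255,190,240,105,3))
def yc(f,u,v,r=10):
    hsv=cv2.cvtColor(f['color'],cv2.COLOR_RGB2HSV)[v-r:v+r+1,u-r:u+r+1]
    m=((hsv[...,0]>17)&(hsv[...,0]<35)&(hsv[...,1]>110)&(hsv[...,2]>120)).astype(np.uint8)
    n,l,s,ce=cv2.connectedComponentsWithStats(m)
    i=1+np.argmax(s[1:,4]); return s[i,4],ce[i]+[u-r,v-r]
for n,t,s in(('round',(365,261),(320,310)),('square',(460,274),(339,403)),('obl',(284,270),(286,258))):
    for nm,f,p in(('T',T,t),('S',S,s)):
        try:
            A,p=yc(f,*p); print(n,nm,A,p.round(1),onz(f,*p,.042 if nm=='T' else .040).round(4))
        except Exception as e: print(n,nm,e)
for n,p,z in(('rk',(373.5,216.5),.127),('sk',(463,232),.1),('ok',(289,230),.09)): print(n,onz(T,*p,z).round(4))
E
python3 m.py
```

```text
round T 46 [365.2 259.7] [ 0.4876 -0.0794  0.042 ]
round S attempt to get argmax of an empty sequence
square T 53 [461.4 273.3] [ 0.446  -0.3227  0.042 ]
square S attempt to get argmax of an empty sequence
obl T 46 [283.1 269. ] [0.4693 0.1317 0.042 ]
obl S 1 [282. 252.] [0.469  0.1434 0.04  ]
rk [ 0.5832 -0.0978  0.127 ]
sk [ 0.5433 -0.3179  0.1   ]
ok [0.5622 0.1106 0.09  ]
```

View pics/wand.png

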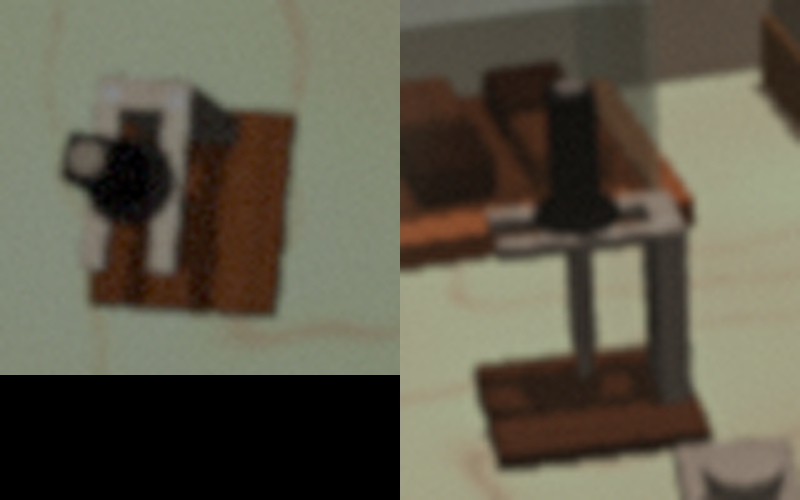

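View pics/tubs.png

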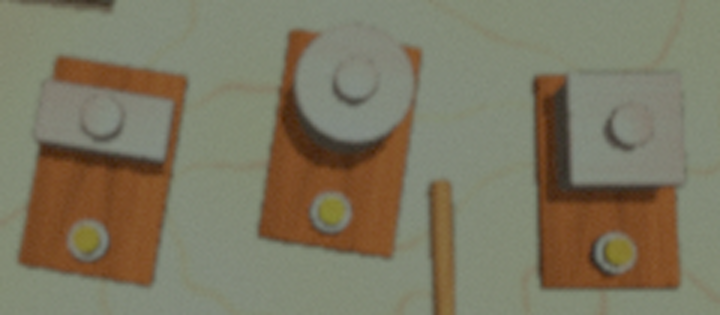

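The crop shows the wand's handle top at about (187.6,231.4) and its collar at about (196,236). The fork foot corners are visible, and the prongs open towards image-down (-x). The round knob is at (374,216).

```bash
python3 - <<'E'
from h import *
T=grab('top');S=grab('side')
C=lambda x,y,z:onz(T,170+(x-2)/5,200+(y-2)/5,z).round(4)
D=lambda x,y,z:onz(S,260+(x-402)/5,140+(y-2)/5,z).round(4)
print('top',C(88,157,.182),D(570,88,.182)); print('collar',C(126,178,.115),D(578,212,.115))
c=[C(*p,.012) for p in((295,117),(275,313),(92,303))];print('foot',c,'mid',(c[0]+c[2])/2,'yaw',np.degrees(np.arctan2(*(c[0]-c[1])[1::-1])),np.degrees(np.arctan2(*(c[2]-c[1])[1::-1]))-90)
print('prongs',C(90,270,.112),C(105,90,.112),C(162,272,.112),C(180,95,.112))
print('knob',onz(T,374,216,.127))
o=monitor.get_obs();print(R.from_quat(o['ee_rot']).as_matrix().round(3))
for n,k,s in (('r',(.5825,-.099),(.4876,-.0794)),('s',(.5433,-.3179),(.446,-.3227))): print(n,np.hypot(k[0]-s[0],k[1]-s[1]),np.degrees(np.arctan2(k[1]-s[1],k[0]-s[0])))
E
```

```text
top [0.5511 0.3354 0.182 ] [0.5538 0.3359 0.182 ]
collar [0.5517 0.3377 0.115 ] [0.5544 0.3357 0.115 ]
foot [array([0.5988, 0.2786, 0.012 ]), array([0.4942, 0.2887, 0.012 ]), array([0.5023, 0.385 , 0.012 ])] mid [0.55055 0.3318  0.012  ] yaw -5.515285867978816 -4.807953963030457
prongs [0.5074 0.3554 0.112 ] [0.5962 0.3494 0.112 ] [0.5055 0.3205 0.112 ] [0.5927 0.3126 0.112 ]
knob [ 0.58440067 -0.09910275  0.127     ]
[[-0.933  0.36  -0.   ]
 [ 0.36   0.933 -0.001]
 [-0.    -0.001 -1.   ]]
r 0.09690288953380084 -11.669403402991223
s 0.09741832476490242 2.824223709635764
```

Request:
send_rows(steps=[{"linear": [-29,-28,0],"roll": 0,"jaw": -1},{"linear": [-29,-28,0],"roll": 0,"jaw": -1},{"linear": [-29,-28,0],"roll": 0,"jaw": -1},{"linear": [-29,-28,0],"roll": 0,"jaw": -1},{"linear": [-29,-28,0],"roll": 0,"jaw": -1},{"linear": [-29,-28,0],"roll": 0,"jaw": -1},{"linear": [-29,-28,0],"roll": 0,"jaw": -1},{"linear": [-29,-28,0],"roll": 0,"jaw": -1},{"linear": [-29,-28,0],"roll": 0,"jaw": -1},{"linear": [-29,-28,0],"roll": 0,"jaw": -1},{"linear": [-29,-28,0],"roll": 0,"jaw": -1},{"linear": [-29,-28,0],"roll": 0,"jaw": -1},{"linear": [-29,-28,0],"roll": 0,"jaw": -1},{"linear": [-29,-28,0],"roll": 0,"jaw": -1},{"linear": [-29,-28,0],"roll": 0,"jaw": -1},{"linear": [-29,-28,0],"roll": 0,"jaw": -1},{"linear": [-29,-28,0],"roll": 0,"jaw": -1},{"linear": [-29,-28,0],"roll": 0,"jaw": -1},{"linear": [-29,-28,0],"roll": 0,"jaw": -1},{"linear": [-29,-28,0],"roll": 0,"jaw": -1}])

```text
time: 2.8
position: [0.583, -0.1023, 0.2227]
ee_rot: [0.183, 0.983, 0.0, 0.0]
ft_force: [0.5, -0.5, -0.1]
gripper_width: 0.0002
grasp_force: 0.0
```

```bash
cat >> h.py <<'E'
def to(x,y,z,wandup=0):
    o=monitor.get_obs();M=R.from_quat(o['ee_rot']).as_matrix()
    d=(M.T@(np.array([x,y,z])-o['position'])*1000).round(1)
    print('t',o['time'],'pos',o['position'].round(4),'F',o['ft_force'].round(2),'w',round(o['gripper_width'],4),'g',round(o['grasp_force'],2),'delta_tool',d,'yangle',np.degrees(np.arctan2(M[1,1],M[0,1])).round(2))
E
python3 -c "
from h import *
to(.584,-.099,.135)"
```

```text
t 2.8 pos [ 0.583  -0.1023  0.2227] F [ 0.51 -0.48 -0.09] w 0.0002 g 0.0 delta_tool [ 0.3  3.4 87.7] yangle 68.94
```

Request:
send_rows(steps=[{"linear": [0,3,30],"roll": 0,"jaw": -1},{"linear": [0,0,30],"roll": 0,"jaw": -1},{"linear": [0,0,27],"roll": 0,"jaw": -1},{"linear": [0,0,5],"roll": 0,"jaw": -1},{"linear": [0,0,3],"roll": 0,"jaw": -1},{"linear": [0,0,3],"roll": 0,"jaw": -1},{"linear": [0,0,3],"roll": 0,"jaw": -1},{"linear": [0,0,3],"roll": 0,"jaw": -1},{"linear": [0,0,2],"roll": 0,"jaw": -1},{"linear": [0,0,0],"roll": 0,"jaw": -1}])

```text
time: 4.05
position: [0.5844, -0.0986, 0.1175]
ee_rot: [0.183, 0.983, 0.0, 0.001]
ft_force: [-0.6, 0.3, 5.0]
gripper_width: 0.001
grasp_force: 2.4
```

Request:
send_rows(steps=[{"linear": [0,0,2],"roll": 0,"jaw": -1},{"linear": [0,0,2],"roll": 0,"jaw": -1},{"linear": [0,0,1],"roll": 0,"jaw": -1},{"linear": [0,0,0],"roll": 0,"jaw": -1}])

```text
time: 4.55
position: [0.5846, -0.0986, 0.1151]
ee_rot: [0.183, 0.983, 0.001, 0.001]
ft_force: [-9.1, 1.4, 27.4]
gripper_width: 0.0005
grasp_force: 14.1
```

Request:
send_rows(steps=[{"linear": [0,0,-20],"roll": 0,"jaw": -1},{"linear": [0,0,-40],"roll": 0,"jaw": -1},{"linear": [0,0,-40],"roll": 0,"jaw": -1},{"linear": [0,0,-25],"roll": 0,"jaw": -1},{"linear": [17,36,0],"roll": 0,"jaw": 1},{"linear": [17,36,0],"roll": 0,"jaw": 1},{"linear": [17,36,0],"roll": 0,"jaw": 1},{"linear": [17,36,0],"roll": 0,"jaw": 1},{"linear": [17,36,0],"roll": 0,"jaw": 1},{"linear": [17,36,0],"roll": 0,"jaw": 1},{"linear": [17,36,0],"roll": 0,"jaw": 1},{"linear": [17,36,0],"roll": 0,"jaw": 1},{"linear": [17,36,0],"roll": 0,"jaw": 1},{"linear": [17,36,0],"roll": 0,"jaw": 1},{"linear": [16,34,0],"roll": 0,"jaw": 1},{"linear": [0,0,0],"roll": -8,"jaw": 1},{"linear": [0,0,0],"roll": -8,"jaw": 1},{"linear": [0,0,0],"roll": 0,"jaw": 1}])

```text
time: 6.8
position: [0.5516, 0.336, 0.2364]
ee_rot: [0.045, 0.999, -0.0, -0.0]
ft_force: [0.9, 0.2, 0.8]
gripper_width: 0.0876
grasp_force: 0.0
```

```bash
python3 - <<'E'
from h import *
to(.5525,.336,.134)
T=grab('top');S=grab('side')
c=lambda f,x,y,w,h,k:cv2.resize(f['color'][y:y+h,x:x+w,::-1],None,fx=k,fy=k,interpolation=cv2.INTER_CUBIC)
I=np.zeros((480,800,3),np.uint8);I[:400,:400]=c(S,330,230,80,80,5);I[:480,400:]=c(S,250,100,100,120,4)
cv2.imwrite('pics/c2.png',I)
E
```

```text
t 6.8 pos [0.5516 0.336  0.2364] F [0.89 0.22 0.79] w 0.0876 g 0.0 delta_tool [-1.000e+00  1.000e-01  1.024e+02] yangle 84.85
```

View pics/c2.png

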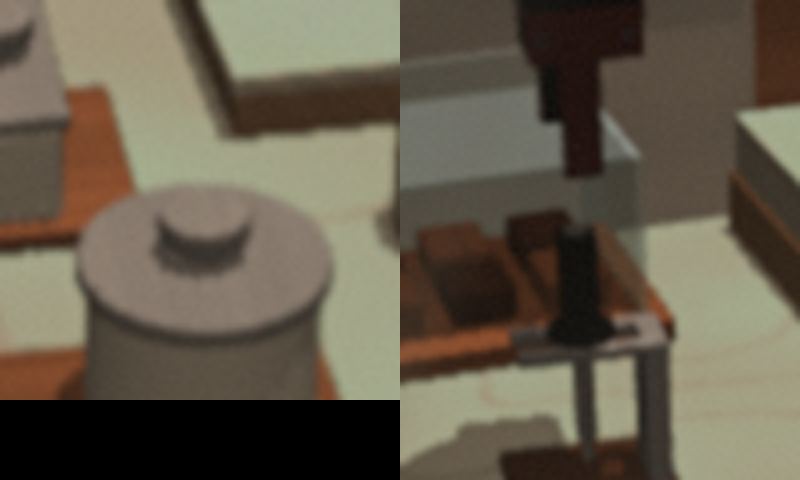

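The lid now sits flush with the rim, and the open gripper is centred over the wand handle. I descend and grip.

Request:
send_rows(steps=[{"linear": [-1,0,30],"roll": 0,"jaw": 1},{"linear": [0,0,30],"roll": 0,"jaw": 1},{"linear": [0,0,25],"roll": 0,"jaw": 1},{"linear": [0,0,17],"roll": 0,"jaw": 1},{"linear": [0,0,0],"roll": 0,"jaw": 1},{"linear": [0,0,0],"roll": 0,"jaw": -1},{"linear": [0,0,0],"roll": 0,"jaw": -1},{"linear": [0,0,0],"roll": 0,"jaw": -1},{"linear": [0,0,0],"roll": 0,"jaw": -1},{"linear": [0,0,0],"roll": 0,"jaw": -1},{"linear": [0,0,0],"roll": 0,"jaw": -1}], squeeze=30)

```text
time: 8.28
position: [0.5527, 0.336, 0.1347]
ee_rot: [0.044, 0.999, 0.0, -0.0]
ft_force: [-0.5, -0.6, 0.0]
gripper_width: 0.0313
grasp_force: 0.0
```

Request:
send_rows(steps=[{"linear": [0,0,0],"roll": 0,"jaw": -1},{"linear": [0,0,0],"roll": 0,"jaw": -1},{"linear": [0,0,0],"roll": 0,"jaw": -1}])

```text
time: 8.65
position: [0.5527, 0.336, 0.1346]
ee_rot: [0.044, 0.999, -0.0, -0.0]
ft_force: [-0.5, -0.6, 0.4]
gripper_width: 0.0236
grasp_force: 30.0
```

Request:
send_rows(steps=[{"linear": [0,0,-15],"roll": 0,"jaw": -1},{"linear": [0,0,-30],"roll": 0,"jaw": -1},{"linear": [0,0,-35],"roll": 0,"jaw": -1},{"linear": [0,0,-35],"roll": 0,"jaw": -1},{"linear": [0,0,-20],"roll": 0,"jaw": -1},{"linear": [2,-20,0],"roll": 0,"jaw": -1},{"linear": [2,-33,0],"roll": 0,"jaw": -1},{"linear": [2,-33,0],"roll": 0,"jaw": -1},{"linear": [2,-33,0],"roll": 0,"jaw": -1},{"linear": [2,-33,0],"roll": 0,"jaw": -1},{"linear": [2,-33,0],"roll": 0,"jaw": -1},{"linear": [2,-33,0],"roll": 0,"jaw": -1},{"linear": [2,-33,0],"roll": 0,"jaw": -1},{"linear": [2,-33,0],"roll": 0,"jaw": -1},{"linear": [2,-33,0],"roll": 0,"jaw": -1},{"linear": [2,-33,0],"roll": 0,"jaw": -1},{"linear": [2,-33,0],"roll": 0,"jaw": -1},{"linear": [2,-33,0],"roll": 0,"jaw": -1},{"linear": [2,-3,0],"roll": 0,"jaw": -1},{"linear": [0,0,0],"roll": 0,"jaw": -1}])

```text
time: 11.15
position: [0.4867, -0.079, 0.2691]
ee_rot: [0.045, 0.999, 0.0, -0.001]
ft_force: [0.5, -0.1, -1.6]
gripper_width: 0.024
grasp_force: 30.0
```

```bash
python3 -c "
from h import *
to(.4876,-.0794,.1646)"
```

```text
t 11.15 pos [ 0.4867 -0.079   0.2691] F [ 0.47 -0.05 -1.57] w 0.024 g 29.98 delta_tool [ -1.1  -0.4 104.5] yangle 84.88
```

Request:
send_rows(steps=[{"linear": [-1,0,30],"roll": 0,"jaw": -1},{"linear": [0,0,30],"roll": 0,"jaw": -1},{"linear": [0,0,25],"roll": 0,"jaw": -1},{"linear": [0,0,10],"roll": 0,"jaw": -1},{"linear": [0,0,0],"roll": 0,"jaw": -1}])

```text
time: 11.78
position: [0.4886, -0.0783, 0.1743]
ee_rot: [0.044, 0.999, 0.0, -0.001]
ft_force: [0.1, 1.2, -0.6]
gripper_width: 0.0242
grasp_force: 30.0
```

```bash
python3 - <<'E'
from h import *
to(.4876,-.0794,.1546)
S=grab('side');T=grab('top')
c=lambda f,x,y,w,h,k:cv2.resize(f['color'][y:y+h,x:x+w,::-1],None,fx=k,fy=k,interpolation=cv2.INTER_CUBIC)
cv2.imwrite('pics/c3.png',np.hstack([c(S,280,220,80,110,5),c(T,325,190,80,110,5)]))
o=monitor.get_obs()['position']
print(pix(S,o-[0,0,.1126]),pix(S,[.4876,-.0794,.042]))
E
```

```text
t 11.775 pos [ 0.4886 -0.0783  0.1743] F [ 0.06  1.18 -0.6 ] w 0.0242 g 29.98 delta_tool [ 0.8 -1.1 19.7] yangle 84.98
[318.55468358 297.78547277] [318.08498182 306.71182897]
```

View pics/c3.png

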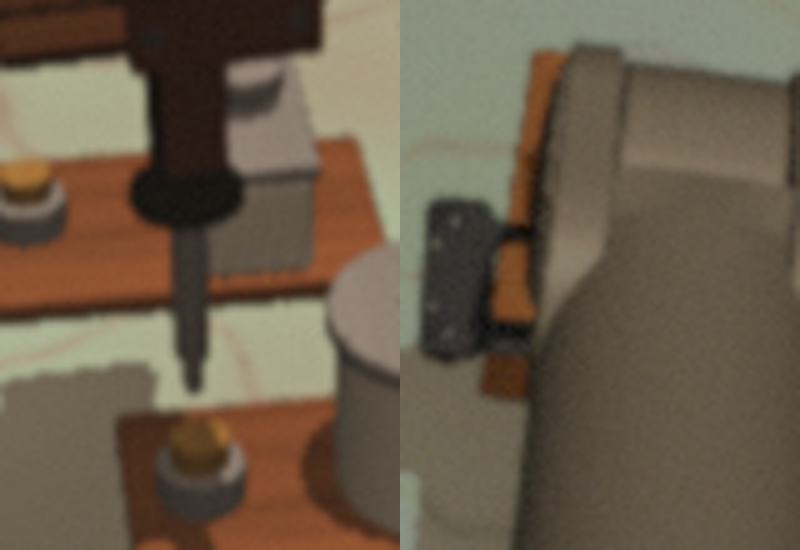

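The tip at (318.8,298) is right above the round stud, whose top is at about (320,306). I shift about 2 mm towards +x, approach, then press.

Request:
send_rows(steps=[{"linear": [-1.5,-1,10],"roll": 0,"jaw": -1},{"linear": [0,0,8],"roll": 0,"jaw": -1},{"linear": [0,0,0],"roll": 0,"jaw": -1},{"linear": [0,0,0],"roll": 0,"jaw": -1}])

```text
time: 12.38
position: [0.4902, -0.0802, 0.1566]
ee_rot: [0.044, 0.999, -0.0, -0.0]
ft_force: [0.5, -0.1, -1.5]
gripper_width: 0.024
grasp_force: 30.0
```

Request:
send_rows(steps=[{"linear": [0,0,3.5],"roll": 0,"jaw": -1},{"linear": [0,0,3],"roll": 0,"jaw": -1},{"linear": [0,0,0],"roll": 0,"jaw": -1}])

```text
time: 12.75
position: [0.4906, -0.0801, 0.1503]
ee_rot: [0.044, 0.999, 0.0, 0.0]
ft_force: [0.7, -0.2, 2.5]
gripper_width: 0.024
grasp_force: 30.0
```

```bash
python3 - <<'E'
from h import *
to(.49,-.08,.1506)
E
```

```text
t 12.75 pos [ 0.4906 -0.0801  0.1503] F [ 0.66 -0.17  2.49] w 0.024 g 29.98 delta_tool [ 0.6  0.1 -0.3] yangle 84.92
```

Request:
send_rows(steps=[{"linear": [0,0,0],"roll": 0,"jaw": -1},{"linear": [0,0,0],"roll": 0,"jaw": -1},{"linear": [0,0,-10],"roll": 0,"jaw": -1},{"linear": [0,0,-25],"roll": 0,"jaw": -1},{"linear": [0,0,-25],"roll": 0,"jaw": -1},{"linear": [2,-25,0],"roll": 0,"jaw": -1},{"linear": [3,-35,0],"roll": 0,"jaw": -1},{"linear": [3,-35,0],"roll": 0,"jaw": -1},{"linear": [3,-35,0],"roll": 0,"jaw": -1},{"linear": [3,-35,0],"roll": 0,"jaw": -1},{"linear": [3,-35,0],"roll": 0,"jaw": -1},{"linear": [2,-30,0],"roll": 0,"jaw": -1},{"linear": [0,-14,0],"roll": 0,"jaw": -1},{"linear": [0,0,20],"roll": 0,"jaw": -1},{"linear": [0,0,18],"roll": 0,"jaw": -1},{"linear": [0,0,0],"roll": 0,"jaw": -1}])

```text
time: 14.75
position: [0.4489, -0.3199, 0.1706]
ee_rot: [0.044, 0.999, 0.001, -0.002]
ft_force: [-0.7, 0.0, -1.2]
gripper_width: 0.0237
grasp_force: 30.0
```

```bash
python3 - <<'E'
from h import *
to(.448,-.322,.1546)
S=grab('side')
c=lambda f,x,y,w,h,k:cv2.resize(f['color'][y:y+h,x:x+w,::-1],None,fx=k,fy=k,interpolation=cv2.INTER_CUBIC)
cv2.imwrite('pics/c4.png',c(S,290,300,110,130,4))
o=monitor.get_obs()['position']
print(pix(S,o-[0,0,.1126]),pix(S,[.448,-.322,.042]))
E
```

```text
t 14.75 pos [ 0.4489 -0.3199  0.1706] F [-0.68  0.03 -1.24] w 0.0237 g 29.98 delta_tool [ 0.7 -2.2 16. ] yangle 84.99
[338.29341514 390.19124904] [337.81173509 398.4673917 ]
```

View pics/c4.png

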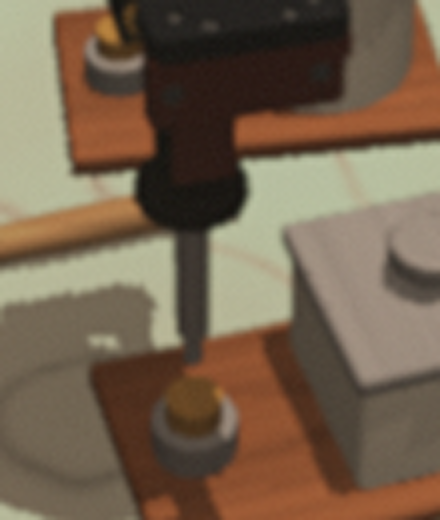

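The tip is at (338,390), right above the square stud at (338,398). I approach and press.

Request:
send_rows(steps=[{"linear": [0,-2,8],"roll": 0,"jaw": -1},{"linear": [0,0,6],"roll": 0,"jaw": -1},{"linear": [0,0,0],"roll": 0,"jaw": -1},{"linear": [0,0,0],"roll": 0,"jaw": -1}])

```text
time: 15.3
position: [0.4496, -0.3235, 0.1583]
ee_rot: [0.044, 0.999, -0.0, 0.0]
ft_force: [-0.0, 0.2, -1.5]
gripper_width: 0.0238
grasp_force: 30.0
```

Request:
send_rows(steps=[{"linear": [0,0,4],"roll": 0,"jaw": -1},{"linear": [0,0,4],"roll": 0,"jaw": -1},{"linear": [0,0,0],"roll": 0,"jaw": -1}])

```text
time: 15.68
position: [0.4499, -0.3237, 0.1503]
ee_rot: [0.044, 0.999, -0.0, 0.0]
ft_force: [-0.0, -0.2, 2.6]
gripper_width: 0.0241
grasp_force: 30.0
```

Request:
send_rows(steps=[{"linear": [0,0,0],"roll": 0,"jaw": -1},{"linear": [0,0,0],"roll": 0,"jaw": -1},{"linear": [0,0,-10],"roll": 0,"jaw": -1},{"linear": [0,0,-30],"roll": 0,"jaw": -1},{"linear": [0,0,-35],"roll": 0,"jaw": -1},{"linear": [0,0,-35],"roll": 0,"jaw": -1},{"linear": [0,0,-15],"roll": 0,"jaw": -1},{"linear": [-2,20,0],"roll": 0,"jaw": -1},{"linear": [-2,34,0],"roll": 0,"jaw": -1},{"linear": [-2,34,0],"roll": 0,"jaw": -1},{"linear": [-2,34,0],"roll": 0,"jaw": -1},{"linear": [-2,34,0],"roll": 0,"jaw": -1},{"linear": [-2,34,0],"roll": 0,"jaw": -1},{"linear": [-2,34,0],"roll": 0,"jaw": -1},{"linear": [-2,34,0],"roll": 0,"jaw": -1},{"linear": [-2,34,0],"roll": 0,"jaw": -1},{"linear": [-2,34,0],"roll": 0,"jaw": -1}])

```text
time: 17.8
position: [0.4975, 0.0006, 0.2743]
ee_rot: [0.044, 0.999, -0.0, -0.001]
ft_force: [-0.9, -0.1, -1.4]
gripper_width: 0.0241
grasp_force: 30.0
```

Request:
send_rows(steps=[{"linear": [-2,34,0],"roll": 0,"jaw": -1},{"linear": [-2,34,0],"roll": 0,"jaw": -1},{"linear": [-2,34,0],"roll": 0,"jaw": -1},{"linear": [-2,34,0],"roll": 0,"jaw": -1},{"linear": [-2,34,0],"roll": 0,"jaw": -1},{"linear": [-2,34,0],"roll": 0,"jaw": -1},{"linear": [-2,34,0],"roll": 0,"jaw": -1},{"linear": [-2,34,0],"roll": 0,"jaw": -1},{"linear": [-2,34,0],"roll": 0,"jaw": -1},{"linear": [-2,25,0],"roll": 0,"jaw": -1},{"linear": [-2,10,0],"roll": 0,"jaw": -1},{"linear": [0,0,0],"roll": 0,"jaw": -1}])

```text
time: 19.3
position: [0.5501, 0.3369, 0.2743]
ee_rot: [0.044, 0.999, -0.001, -0.001]
ft_force: [-0.5, -0.5, -0.9]
gripper_width: 0.0237
grasp_force: 30.0
```

```bash
python3 - <<'E'
from h import *
to(.5527,.336,.1346)
E
```

```text
t 19.3 pos [0.5501 0.3369 0.2743] F [-0.48 -0.55 -0.93] w 0.0237 g 29.98 delta_tool [ -2.8  -0.5 139.7] yangle 84.95
```

Request:
send_rows(steps=[{"linear": [-2.5,-0.5,10],"roll": 0,"jaw": -1},{"linear": [0,0,20],"roll": 0,"jaw": -1},{"linear": [0,0,20],"roll": 0,"jaw": -1},{"linear": [0,0,20],"roll": 0,"jaw": -1},{"linear": [0,0,20],"roll": 0,"jaw": -1},{"linear": [0,0,20],"roll": 0,"jaw": -1},{"linear": [0,0,15],"roll": 0,"jaw": -1},{"linear": [0,0,8],"roll": 0,"jaw": -1},{"linear": [0,0,4],"roll": 0,"jaw": -1},{"linear": [0,0,0],"roll": 0,"jaw": -1},{"linear": [0,0,0],"roll": 0,"jaw": -1}])

```text
time: 20.68
position: [0.5531, 0.3368, 0.1388]
ee_rot: [0.044, 0.999, 0.0, 0.0]
ft_force: [0.0, 0.2, -1.4]
gripper_width: 0.0238
grasp_force: 30.0
```

```bash
python3 - <<'E'
from h import *
to(.5527,.336,.1346)
E
```

```text
t 20.675 pos [0.5531 0.3368 0.1388] F [ 0.01  0.16 -1.39] w 0.0238 g 29.98 delta_tool [ 0.4 -0.8  4.2] yangle 84.93
```

Request:
send_rows(steps=[{"linear": [0,-0.5,2],"roll": 0,"jaw": -1},{"linear": [0,0,2],"roll": 0,"jaw": -1},{"linear": [0,0,0.5],"roll": 0,"jaw": -1},{"linear": [0,0,0],"roll": 0,"jaw": -1}])

```text
time: 21.18
position: [0.5529, 0.3361, 0.1346]
ee_rot: [0.044, 0.999, 0.0, 0.0]
ft_force: [-1.0, -1.0, 5.0]
gripper_width: 0.0236
grasp_force: 30.0
```

Resting on the prongs. I release gently and rise.

Request:
send_rows(steps=[{"linear": [0,0,0],"roll": 0,"jaw": -0.3},{"linear": [0,0,0],"roll": 0,"jaw": -0.2},{"linear": [0,0,0],"roll": 0,"jaw": 0.2},{"linear": [0,0,0],"roll": 0,"jaw": 0.6},{"linear": [0,0,0],"roll": 0,"jaw": 0.9},{"linear": [0,0,0],"roll": 0,"jaw": 0.9},{"linear": [0,0,-10],"roll": 0,"jaw": 0.9},{"linear": [0,0,-25],"roll": 0,"jaw": 0.9},{"linear": [0,0,-30],"roll": 0,"jaw": 0.9},{"linear": [0,0,-30],"roll": 0,"jaw": 0.9},{"linear": [0,0,-25],"roll": 0,"jaw": 0.9},{"linear": [0,0,0],"roll": 0,"jaw": 0.9},{"linear": [0,0,0],"roll": 0,"jaw": 0.9}])

```text
time: 22.8
position: [0.5523, 0.3358, 0.253]
ee_rot: [0.044, 0.999, -0.0, -0.0]
ft_force: [-0.3, 0.0, -0.8]
gripper_width: 0.0836
grasp_force: 0.0
```

```bash
python3 - <<'E'
from h import *
to(.5527,.336,.25)
grab('side','end.png')
E
```

```text
t 22.8 pos [0.5523 0.3358 0.253 ] F [-0.31  0.03 -0.8 ] w 0.0836 g 0.0 delta_tool [-0.4  0.3  3. ] yangle 84.93
```

View pics/end.png

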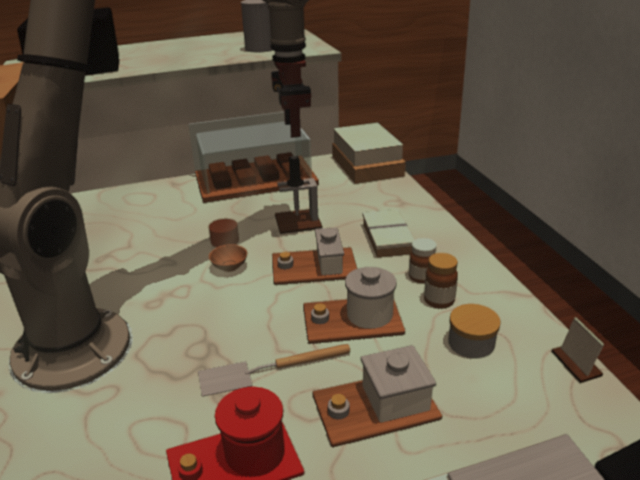

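The wand hangs in the fork at (295,185), the lid is down, everything else stands where it was, and the gripper is clear of it all.

```bash
python3 -c "
from rig import order
print(order.job_done())"
```

```text
the job is handed in; nothing more can be done
None
```

The job is handed in at about 23 s: the round lid is pressed home, the round and then the square stud were each pressed about 4–5 mm (estimated from force and tool height) for about half a second, and the wand hangs back in its fork, with the oblong stud untouched and nothing else seen to have moved.

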